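# Seat a keyed drive shaft in a pulley hub and hold it home

### The job

Take the keyed shaft (white ceramic head with a red mark) out of the blue rack by its head, and push its nose down into the bore of the pulley on the bench drive, turning it until the key slips into the slot. Keep pushing against the ejector spring until the collar sits fully down on the hub, and finish while still gripping the head and holding it pressed home, so that the clamp screw can be tightened. The ceramic is brittle: squeeze it gently, about 20 N and never more than 40 N per finger; leave the other things on the bench where they are.

Things in the scene. Friction and masses are not known exactly. Their poses are not given: they have to be found in the camera images.
- shaft_grip (a point): Centre of the keyed shaft's white ceramic head, a square block 26 x 26 x 48 (z) mm, gripped on either pair of flat sides (x or y). Axes: z up along the shaft, x to the side of the key (red mark on the head's top). Below it a collar, 44 mm across, 6 thick, underside 30 mm below this point, then a 20 mm shaft reaching 42 mm further. At the start it stands upright, collar on the rack's top.
- shaft_tip (a point): Centre of the keyed shaft's lower end (nose), 72 mm below shaft_grip, same axes. Tapered over its last 5 mm. A brass key 6 mm wide, out to 15 mm from the axis on the +x side, runs from 12 to 34 mm above this point: the lowest 12 mm enter the bore at any angle, then the key stops on the hub face until it is over the slot.
- shaft: The keyed shaft as a whole, about 0.2 kg; origin at its nose, same axes as shaft_tip.
- drive_bore (a point): Mouth of the vertical 22 mm bore in the hub on the drive, on its axis, at the hub's flat top face (62 mm across, 97 mm above the bench). Axes: the drive's. One key slot, 8.8 mm wide, points up to 0.5 rad either side of the drive's +x; the angle is not told, but a red line on hub face and rim marks it. A stiff brake holds the pulley. Home: shaft_tip 42 mm below this point.
- drive: Bench drive, a cream housing 250 x 190 x 50 mm, fixed; origin on the bore axis at the bench top; its front (display, knob) faces its -x; a block 105 mm high stands 92 to 156 mm behind the bore (+x). The pulley's rim is 92 mm across, its top 82 mm above the bench.
- ejector (a joint): Spring-loaded brass disc inside the bore, 30 mm below the hub face: 0 = up, 0.012 = pushed down by a shaft that is home. It pushes back with 4 N at first, 10 N when home, and lifts the shaft by 12 mm if it is let go.
- rack: Blue rack fixed to the bench, 90 (x) x 200 (y) x 55 mm tall; origin at the centre of its underside; two through holes, 35 mm wide, 55 mm to either side of the centre along y: one holds the keyed shaft, the other the spare.
- spare: Spare shaft without a key, black head, otherwise the same shape, standing in the rack's other hole; leave it. Origin at its nose, 13 mm above the bench.
- amber_bottle: Amber bottle, 68 mm across, 140 mm tall, origin at its foot; leave it.
- white_jar: White jar with blue cap, 64 mm across, 75 mm tall, origin at its foot; leave it.
- beaker: Glass beaker, 72 mm across, 85 mm tall, origin at its foot; leave it.
- screwdriver: Screwdriver lying on the bench, its handle to its -x; leave it.
- clamp_ring: Steel ring, 52 mm across, 14 mm tall, lying flat, origin at its underside; leave it.
- tray: White tray 100 x 100 x 30 mm, origin at the centre of its underside; leave it.
- weight: Brass cylinder 36 mm across, 45 mm tall, standing in the tray, origin at its foot; leave it.
Mind the look-alikes: they are no part of the job. Leave any green or turquoise look-alike of the shaft alone.

How it is judged (in metres and radians):
On the way, in this order (a step that is already met when the one before it is completed fails the run):
1. the keyed shaft is lifted clear of the rack by its head (contact force between the fingers and shaft above 2 N and distance between the grasp point and shaft_grip below 0.035 m and height (world z) of shaft_tip above 0.075 m), for 0.1 s.
2. the shaft's nose is in the bore of the pulley (horizontal distance between shaft_tip and drive_bore below 0.0035 m and angle between shaft_tip's own z axis and vertical below 0.08 rad and contact force between the fingers and shaft above 2 N and z of shaft_tip in the frame of drive_bore below -0.006 m), for 0.1 s.
At the end, for the whole second after the job is handed in: Shaft in the bore within 3.5 mm of its axis and 0.08 rad of upright, collar within 2.5 mm of the hub face, at rest, its head still gripped (over 2 N, grasp point within 35 mm of the head's centre), so that the robot alone holds the ejector spring down (horizontal distance between shaft_tip and drive_bore below 0.0035 m and angle between shaft_tip's own z axis and vertical below 0.08 rad and contact force between the fingers and shaft above 2 N and distance between the grasp point and shaft_grip below 0.035 m and z of shaft_tip in the frame of drive_bore below -0.0395 m and linear speed of shaft below 0.02 m/s); the arm keeps its last pose, push and grip.
It fails at once if the brittle head is squeezed with more than 40 N per finger (80 N over both) (contact force between the fingers and shaft above 80 N).
It fails at once if another thing on the bench is moved by more than 30 mm (distance of any of spare, amber_bottle, white_jar, beaker, screwdriver, clamp_ring, tray, weight from where it was at the start of the episode above 0.03 m).
It also fails if it takes over 48 s, if anything falls off the work surface, if the arm or the gripper's body presses on something with over 40 N, if the wrist force passes 120 N, or if a joint passes its speed limit or range.

### The arm

A 6-joint arm with a two-finger parallel gripper is mounted at the origin on the work surface. World frame = base frame: x ahead of the robot, y to its left, z up, the work surface at z = 0. Lengths are in m, angles in degrees, forces in N, time in s.
With the tool pointing down it reaches from about 0.375 to 0.9 m from the base axis. Payload 3.1 kg.
Tool frame: the origin (TCP) lies where the fingers leave the gripper's body, on its centre line; the fingertips stand bot.tips_ahead ahead of it and the grasp point (between the pads) lies 51 mm ahead of it (bot.tips_ahead is the distance from the TCP to the fingertips, in m); z points along the fingers, x is the direction in which the jaws open and shut, and the axes are right-handed (so a half turn about z gives the same grasp; the last joint's range is limited). The gripper opens to 87 mm and grips with 3 to 60 N. Pads are 19 mm wide; open, the fingers measure 117 mm over their backs; the gripper's body (75 mm by 190 mm) begins 51 mm behind the grasp point.
Start: joints at [61.622, 30.224, 82.088, -0, 67.689, -10.227], TCP at [0.195, 0.594, 0.292] pointing down, gripper open.
Joint ranges: [-176.69, 176.69], [-43.24, 126.21], [12.49, 139.97], [-82, 262], [0, 151.66], [-163.58, 163.58]. Speed limits (degrees/s): [159.86, 159.86, 180, 180, 180, 180].

### API

Orientations are given as a 3x3 rotation matrix whose columns are the frame's x, y, z axes.
In Python, from rig import bot, vision, nets gives the robot as it stands.
- The arm moves only by the tool play_rows, never from a script. Its argument "series" is a list of rows, each an object of numbers: "tx", "ty", "tz": the shift along the world's x, y, z as a fraction of full scale; "turn": the turn about the world's z as a fraction of full scale. A call has 1 to 10 rows; each row shifts and turns the commanded pose from where the row before left it; what a row does not reach is not made up. Full scale, the value 1, is 0.8 m for a shift and 60 degrees for a turn. A row lasts 1/10 s, in which the tool goes at most 50 mm and 8.59 degrees, less where a joint would pass 70% of its speed; a pose out of reach is approached as far as the arm can. A call with a number of a shift or a turn outside -1 to 1 is refused whole. A call with a gripper value outside its range is refused whole. "gripper" is the opening, from 0 (shut) to 1 (fully open), set as the call begins (left out, the last holds). The fingers move at their own pace and stop on an object; the grip force is fixed at half the most. Time passes only in rows, so rows that do not move let the fingers close. It gives the time, the measured TCP pose, the force and the opening at its end, in the units of the state.
- bot.read_state(): the state, without advancing time (a new reading comes with each control period).
- vision.capture(name): name is "scene" or "top" or "wrist"; returns a dict with "pixels" (400x640x3 uint8, blue, green, red), "fx", "fy", "cx", "cy" (pixels), "extrinsics" (4x4, takes a point from camera to world coordinates). Camera axes: x right, y down, z forward; pixel columns grow to the right and rows downward; lengths in m; the calibration is good to about 2 mm. The wrist camera is an equidistant fisheye: a pixel r from the principal point sees the ray r / f radians off the axis. A picture is of the moment at which its call begins. There is no depth.
- bot.hand_in(): hands the job in, once; it reports no verdict.
Trained networks look in a picture, given as the dict that the camera call returned (one of the last four; its "shot" number tells which), for a name from the list of things; names that differ only in an ending like _2 or _b are one class to them, and where a whole thing is asked for, a point or a joint stands for the part that bears it (a point fixed in the world has none). Each returns a list of dicts, best first, with "confidence" (0 to 1); they miss things now and then, are a little off and sometimes report something else, mostly with a low value. They report only what shows in the picture. A call takes as long as a camera call. They do not tell look-alikes from the thing itself.
- nets.look_for(picture, query): "at" ([column, row] as shares, 0 to 1, of the picture: columns of its width, rows of its height, amid what is visible of it).
- nets.masks_of(picture, query): "region" (400x640 bool, what is visible of it) and "at" ([column, row] as shares, 0 to 1, of the picture: columns of its width, rows of its height, amid what is visible of it).
The state is a dict: "time_s": time; "joint_positions": joint angles; "qvel": joint speeds; "tau": joint torques, N m; "position": TCP position; "tcp_rot": TCP orientation; "force": force on the tool from outside, world axes, zero at the start; "moment": the same for the moment, N m; "opening": opening from 0.0 (shut) to 1.0 (fully open).
Only numpy, scipy, OpenCV 4.12 (cv2) and the standard library are available. Lean on these libraries where they do the work, as an engineer would, in place of code of your own. Each camera call takes 0.05 s, during which the arm holds its last target.

## Working session

There is one attempt and no reset: what is moved stays moved. The work goes in short steps, Python scripts to look and compute and a tool call to move; the robot and the scene stay as the last step left them, time stands still between calls to the robot, and variables do not carry over. Pictures are saved under pics/ and viewed, and the job is handed in when it is done.

Besides the shell and the picture viewer there is one more tool, called after ">>>" by a JSON object that holds its "op" and its "data". play_rows: Moves the arm, as the interface text tells. Shift numbers are shares of 0.8 m and turn numbers shares of 60 degrees, none past 1 either way. Its arguments: {"type":"object","properties":{"series":{"type":"array"},"gripper":{"type":"number"}},"required":["series"]}

```bash
ls; mkdir -p pics
cat > h.py <<'E'
import numpy as np, cv2
from rig import bot, vision, nets
def save(p,n,crop=None,s=1):
    im=p["pixels"]
    if crop: a,b,c,d=crop; im=im[b:d,a:c]
    if s!=1: im=cv2.resize(im,None,fx=s,fy=s,interpolation=cv2.INTER_CUBIC)
    cv2.imwrite("pics/"+n+".png",im)
def ray(p,u,v):
    x=(u-p["cx"])/p["fx"]; y=(v-p["cy"])/p["fy"]
    E=np.array(p["extrinsics"]); d=E[:3,:3]@np.array([x,y,1.]); return E[:3,3],d
def onz(p,u,v,z):
    o,d=ray(p,u,v); return o+d*(z-o[2])/d[2]
def proj(p,X):
    E=np.array(p["extrinsics"]); c=E[:3,:3].T@(np.array(X)-E[:3,3])
    return [p["cx"]+p["fx"]*c[0]/c[2],p["cy"]+p["fy"]*c[1]/c[2]]
E
python3 - <<'E'
from h import *
s=bot.read_state(); print(s, bot.tips_ahead)
for n in ["scene","top"]:
    p=vision.capture(n); save(p,n+"0"); print(n,p["fx"],p["cx"],p["cy"],np.round(p["extrinsics"],3).tolist())
    for q in ["shaft","shaft_grip","drive","rack","spare","ejector","drive_bore"]:
        try:
            r=nets.look_for(p,q); print(q,[(round(k["confidence"],2),round(k["at"][0]*640),round(k["at"][1]*400)) for k in r])
        except Exception as e: print(q,e)
E
```

```text
pics
{'time_s': 0.0, 'joint_positions': array([ 6.16222022e+01,  3.02780826e+01,  8.21555962e+01, -6.84904897e-04,
        6.76889808e+01, -1.02277182e+01]), 'qvel': array([-0.10619476, -0.01369609, -0.04640128, -0.01453467,  0.03381713,
        0.00013035]), 'tau': array([ 8.24344243e-04, -4.40035915e+01, -1.76596177e+01,  6.35028072e-02,
        5.80092939e-02, -1.37900233e-04]), 'position': array([0.19439201, 0.59339316, 0.29128533]), 'tcp_rot': array([[ 3.11501727e-01,  9.50245052e-01, -1.00776241e-03],
       [ 9.50243246e-01, -3.11503138e-01, -1.88881317e-03],
       [-2.10875652e-03, -3.69250855e-04, -9.99997708e-01]]), 'force': array([0.08208171, 0.0546109 , 0.05864415]), 'moment': array([-0.00653157,  0.03263486, -0.0084257 ]), 'opening': 0.9993596253689736} 0.0697
scene 517.6375305923865 319.3676572748228 198.9913404779353 [[0.822, 0.437, -0.366, 1.131], [0.57, -0.633, 0.525, -0.857], [-0.002, -0.64, -0.769, 1.363], [0.0, 0.0, 0.0, 1.0]]
shaft [(0.8, 254, 234), (0.72, 311, 269), (0.49, 279, 246)]
shaft_grip [(0.71, 309, 271), (0.51, 254, 233), (0.5, 285, 248)]
drive [(0.82, 369, 174)]
rack [(0.77, 272, 268)]
spare [(0.49, 259, 270)]
ejector []
drive_bore [(0.67, 368, 173), (0.42, 272, 269), (0.41, 378, 127)]
top 435.52771163428247 318.16284049761214 200.38044541834583 [[-0.017, -0.986, 0.167, 0.327], [-1.0, 0.018, 0.007, -0.003], [-0.01, -0.167, -0.986, 1.254], [0.0, 0.0, 0.0, 1.0]]
shaft [(0.61, 394, 163), (0.52, 393, 238), (0.5, 393, 198)]
shaft_grip [(0.77, 391, 156), (0.59, 390, 198), (0.5, 390, 241)]
drive [(0.68, 238, 192)]
rack [(0.91, 409, 200)]
spare [(0.78, 430, 198), (0.27, 408, 201)]
ejector [(0.34, 431, 198)]
drive_bore [(0.55, 234, 194)]
```

View pics/scene0.png

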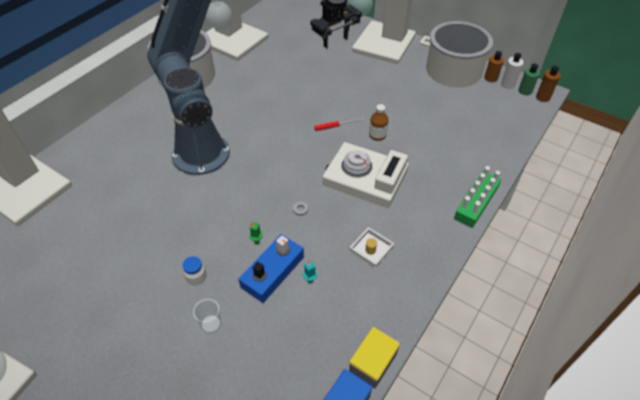

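View pics/top0.png

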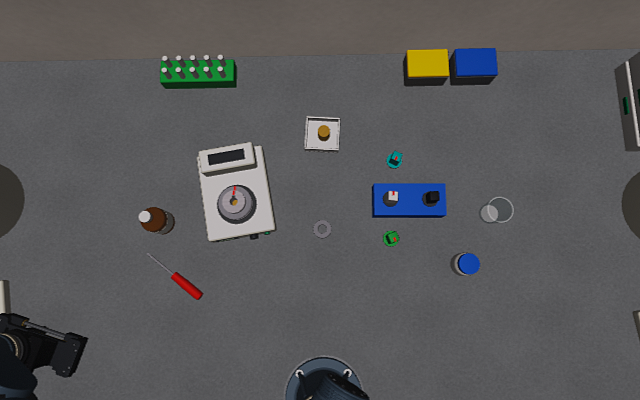

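Run:
```python
import cv2
for n,(a,b,c,d) in {"scene0":(220,190,340,310),"top0":(360,130,460,260)}.items():
    im=cv2.imread(f"pics/{n}.png")[b:d,a:c]; cv2.imwrite(f"pics/{n}c.png",cv2.resize(im,None,fx=4.5,fy=4.5,interpolation=cv2.INTER_CUBIC))
im=cv2.imread("pics/top0.png")[130:260,160:310]; cv2.imwrite("pics/top0d.png",cv2.resize(im,None,fx=4.5,fy=4.5,interpolation=cv2.INTER_CUBIC))
im=cv2.imread("pics/scene0.png")[80:240,290:450]; cv2.imwrite("pics/scene0d.png",cv2.resize(im,None,fx=3.7,fy=3.7,interpolation=cv2.INTER_CUBIC))
```

```text
(no output)
```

View pics/top0c.png

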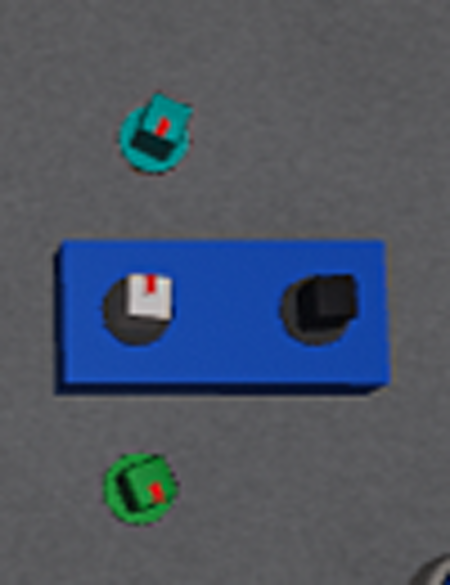

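View pics/top0d.png

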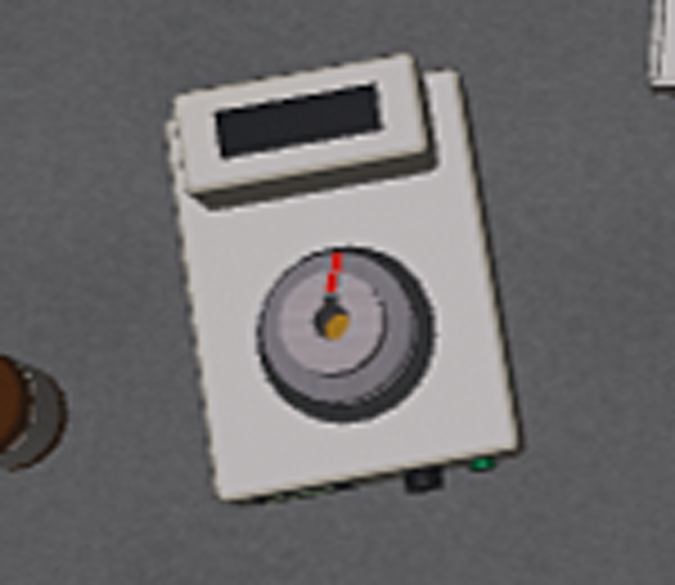

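View pics/scene0c.png

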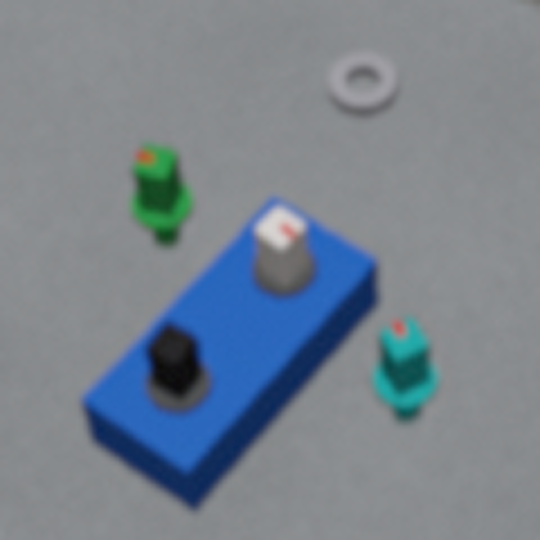

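View pics/scene0d.png

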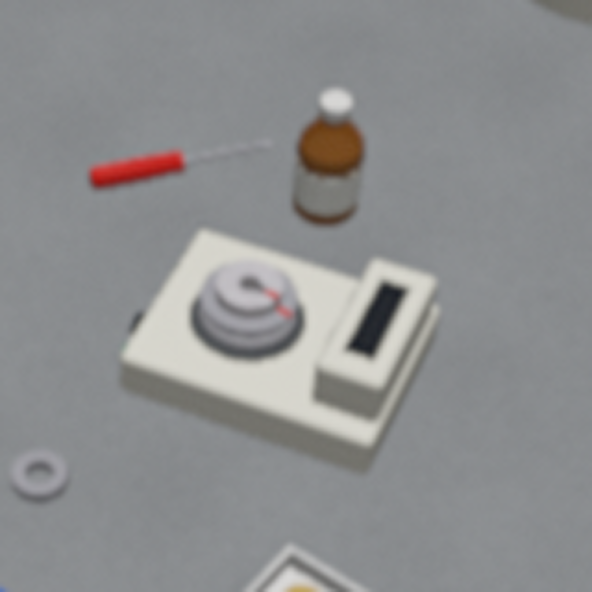

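The candidates are the white head at top (393,197) / scene (283,243), the turquoise one at top (394,160), the green one at top (391,238), and the black spare at (432,197). The white head in the blue rack with the red mark is the one meant, and the crops confirm it. The red slot line on the hub runs from about (233,201) to (235,187) in the top view. Next I'll measure these positions.

```bash
cat >> h.py <<'E'
from scipy.optimize import least_squares
E
python3 - <<'E'
from h import *
T=vision.capture("top"); S=vision.capture("scene")
save(T,"top1");save(S,"scene1")
import pickle; pickle.dump((T,S),open("p.pkl","wb"))
hT=cv2.cvtColor(T["pixels"],cv2.COLOR_BGR2HSV)
# white head top in top view (crop)
im=T["pixels"].astype(int)
def cent(mask,box,w=None):
    a,b,c,d=box; m=np.zeros(mask.shape,bool); m[b:d,a:c]=mask[b:d,a:c]
    v,u=np.nonzero(m); return m,(u.mean(),v.mean(),len(u))
red=(im[:,:,2]>150)&(im[:,:,1]<110)&(im[:,:,0]<110)
wh=(im.min(2)>150)
m,c=cent(wh|red,(380,180,405,210)); print("head top",c)
P=np.argwhere(m)[:,::-1]
W=np.array([onz(T,u,v,.109) for u,v in P]); print(W.mean(0), W.min(0),W.max(0))
r=cv2.minAreaRect((W[:,:2]*1000).astype(np.float32)); print(r)
m,c=cent(red,(380,180,405,210)); print("mark",c,onz(T,c[0],c[1],.109))
# hub
m,c=cent(red,(215,170,255,220))
v,u=np.nonzero(m); print(list(zip(u,v)))
for q in ["rack","drive"]:
    k=nets.masks_of(T,q)[0]["region"].astype(np.uint8)
    cs=max(cv2.findContours(k,cv2.RETR_EXTERNAL,cv2.CHAIN_APPROX_NONE)[0],key=cv2.contourArea)[:,0]
    z=.055 if q=="rack" else .05
    W=np.array([onz(T,*x,z)[:2]*1000 for x in cs]).astype(np.float32); print(q,cv2.minAreaRect(W))
E
```

```text
head top (np.float64(393.0), np.float64(195.38028169014083), 71)
[ 0.5308536  -0.19486054  0.109     ] [ 0.51820924 -0.20593811  0.109     ] [ 0.54288099 -0.1837821   0.109     ]
((530.6953125, -194.8386688232422), (21.324134826660156, 24.252017974853516), 87.32815551757812)
mark (np.float64(393.3333333333333), np.float64(192.33333333333334), 9) [ 0.53909442 -0.19612235  0.109     ]
[(np.int64(234), np.int64(186)), (np.int64(235), np.int64(186)), (np.int64(233), np.int64(187)), (np.int64(234), np.int64(187)), (np.int64(235), np.int64(187)), (np.int64(234), np.int64(188)), (np.int64(235), np.int64(188)), (np.int64(234), np.int64(189)), (np.int64(235), np.int64(189)), (np.int64(233), np.int64(190)), (np.int64(234), np.int64(190)), (np.int64(235), np.int64(190)), (np.int64(233), np.int64(191)), (np.int64(234), np.int64(191)), (np.int64(233), np.int64(192)), (np.int64(234), np.int64(192)), (np.int64(232), np.int64(193)), (np.int64(233), np.int64(193)), (np.int64(234), np.int64(193)), (np.int64(232), np.int64(194)), (np.int64(233), np.int64(194)), (np.int64(234), np.int64(194)), (np.int64(235), np.int64(203))]
rack ((526.8665161132812, -245.9602813720703), (203.5513916015625, 96.21097564697266), 88.9306869506836)
drive ((559.4690551757812, 237.47470092773438), (277.26885986328125, 193.6923828125), 9.227389335632324)
```

>>> {"op": "play_rows", "data": {"series": [{"tx":0.036,"ty":-0.0475,"turn":0.03},{"tx":0.036,"ty":-0.0475,"turn":0.03},{"tx":0.036,"ty":-0.0475,"turn":0.03},{"tx":0.036,"ty":-0.0475,"turn":0.03},{"tx":0.036,"ty":-0.0475,"turn":0.03},{"tx":0.036,"ty":-0.0475,"turn":0.03},{"tx":0.036,"ty":-0.0475,"turn":0.03},{"tx":0.036,"ty":-0.0475,"turn":0.03},{"tx":0.036,"ty":-0.0475,"turn":0.03},{"tx":0.036,"ty":-0.0475,"turn":0.03}]}}

```text
invalid input
```

>>> {"op": "play_rows", "data": {"series": [{},{},{}]}}

```text
invalid input
```

Run:
```python
from h import *
p=vision.capture("wrist"); save(p,"w1"); print(p["fx"],p["cx"],p["cy"],np.round(p["extrinsics"],3).tolist()); print({k:v for k,v in p.items() if k not in("pixels","extrinsics")})
s=bot.read_state(); print(s["time_s"],s["position"],s["tcp_rot"][:,0],s["joint_positions"])
import pickle; pickle.dump(p,open("w1.pkl","wb"))
```

```text
309.70691628693146 321.9043460628512 203.19472850972093 [[0.313, 0.92, 0.235, 0.131], [0.95, -0.303, -0.077, 0.615], [0.001, 0.247, -0.969, 0.384], [0.0, 0.0, 0.0, 1.0]]
{'fx': 309.70691628693146, 'fy': 309.70691628693146, 'cx': 321.9043460628512, 'cy': 203.19472850972093, 'shot': 5}
1.05 [0.19464933 0.59388665 0.29224813] [3.11484361e-01 9.50251279e-01 9.89198919e-06] [ 6.16225339e+01  3.02227510e+01  8.20892006e+01  5.20512439e-04
  6.76875594e+01 -1.02289560e+01]
```

View pics/w1.png

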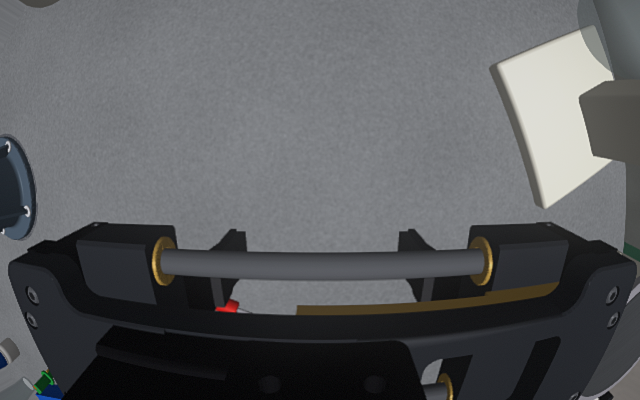

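>>> {"op": "play_rows", "data": {"series": [{"tx":0.036,"ty":-0.0475,"tz":0,"turn":0.03},{"tx":0.036,"ty":-0.0475,"tz":0,"turn":0.03},{"tx":0.036,"ty":-0.0475,"tz":0,"turn":0.03},{"tx":0.036,"ty":-0.0475,"tz":0,"turn":0.03},{"tx":0.036,"ty":-0.0475,"tz":0,"turn":0.03},{"tx":0.036,"ty":-0.0475,"tz":0,"turn":0.03},{"tx":0.036,"ty":-0.0475,"tz":0,"turn":0.03},{"tx":0.036,"ty":-0.0475,"tz":0,"turn":0.03},{"tx":0.036,"ty":-0.0475,"tz":0,"turn":0.03},{"tx":0.036,"ty":-0.0475,"tz":0,"turn":0.03}]}}

```text
time_s: 2.05
position: [0.4837, 0.2122, 0.2925]
tcp_rot: [[0.001, 1.0, 0.001], [1.0, -0.001, 0.0], [0.0, 0.001, -1.0]]
force: [0.4, 1.3, 0.2]
opening: 1.003
```

>>> {"op": "play_rows", "data": {"series": [{"tx":0.06,"ty":0,"tz":0,"turn":0},{"tx":0.05,"ty":0,"tz":0,"turn":0},{"tx":0,"ty":0,"tz":0,"turn":0},{"tx":0,"ty":0,"tz":0,"turn":0}]}}

```text
time_s: 2.45
position: [0.5709, 0.2135, 0.2917]
tcp_rot: [[0.004, 1.0, -0.001], [1.0, -0.004, -0.0], [-0.0, -0.001, -1.0]]
force: [-0.7, 0.4, -0.7]
opening: 0.996
```

Run:
```python
from h import *
p=vision.capture("wrist"); save(p,"w2"); print(np.round(p["extrinsics"],3).tolist())
s=bot.read_state(); print(s["time_s"],s["position"],s["tcp_rot"][:,0],s["joint_positions"])
import pickle; pickle.dump(p,open("w2.pkl","wb"))
```

```text
[[0.005, 0.969, 0.246, 0.504], [1.0, -0.005, -0.001, 0.214], [0.001, 0.246, -0.969, 0.383], [0.0, 0.0, 0.0, 1.0]]
2.5 [0.56975774 0.21380245 0.29167802] [ 2.76253855e-03  9.99996153e-01 -2.51705430e-04] [ 1.00554886e+01  2.90206411e+01  8.44990322e+01  9.93109110e-03
  6.66122478e+01 -7.97901655e+01]
```

View pics/w2.png

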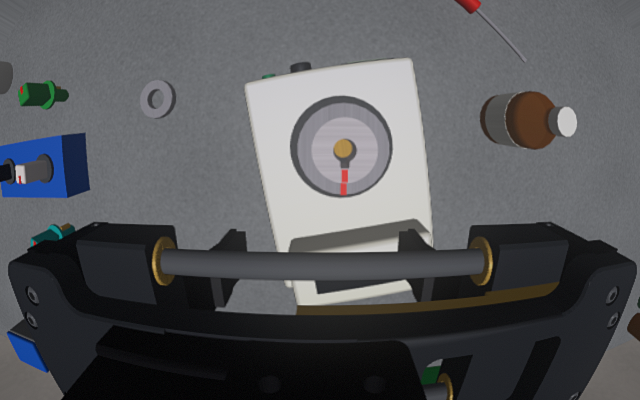

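The wrist picture shows the hub at (342,148), with the bore at (343,148) and the slot notch and red line running down to (344,190).

```bash
cat >> h.py <<'E'
def fray(p,u,v):
    du,dv=(u-p["cx"])/p["fx"],(v-p["cy"])/p["fy"]; r=np.hypot(du,dv)+1e-12
    c=np.array([np.sin(r)*du/r,np.sin(r)*dv/r,np.cos(r)]); E=np.array(p["extrinsics"]); return E[:3,3],E[:3,:3]@c
def fonz(p,u,v,z):
    o,d=fray(p,u,v); return o+d*(z-o[2])/d[2]
def fproj(p,X):
    E=np.array(p["extrinsics"]); c=E[:3,:3].T@(np.array(X,float)-E[:3,3]); h=np.hypot(c[0],c[1]); t=np.arctan2(h,c[2])
    return [p["cx"]+p["fx"]*t*c[0]/h,p["cy"]+p["fy"]*t*c[1]/h]
def rectify(p,x0,x1,y0,y1,z,s):  # s px per m; image up=+x, left=+y
    H=int((x1-x0)*s);Wd=int((y1-y0)*s); mx=np.zeros((H,Wd),np.float32);my=mx.copy()
    f=fproj if abs(p["fx"]-309.7)<1 else proj
    for i in range(H):
        for j in range(Wd): mx[i,j],my[i,j]=f(p,[x1-(i+.5)/s,y1-(j+.5)/s,z])
    return cv2.remap(p["pixels"],mx,my,cv2.INTER_CUBIC)
E
python3 - <<'E'
from h import *
import pickle
p=pickle.load(open("w2.pkl","rb"))
print(fonz(p,343,148,.097), fonz(p,344,182,.097))
c=fonz(p,343,148,.097)[:2]
im=rectify(p,c[0]-.06,c[0]+.06,c[1]-.06,c[1]+.06,.097,5000)
cv2.imwrite("pics/hub.png",im); print(c)
T,S=pickle.load(open("p.pkl","rb"))
im=rectify(T,c[0]-.06,c[0]+.06,c[1]-.06,c[1]+.06,.097,5000); cv2.imwrite("pics/hubT.png",im)
E
```

```text
[0.52418708 0.23356928 0.097     ] [0.5562055  0.23471963 0.097     ]
[0.52418708 0.23356928]
```

View pics/hub.png

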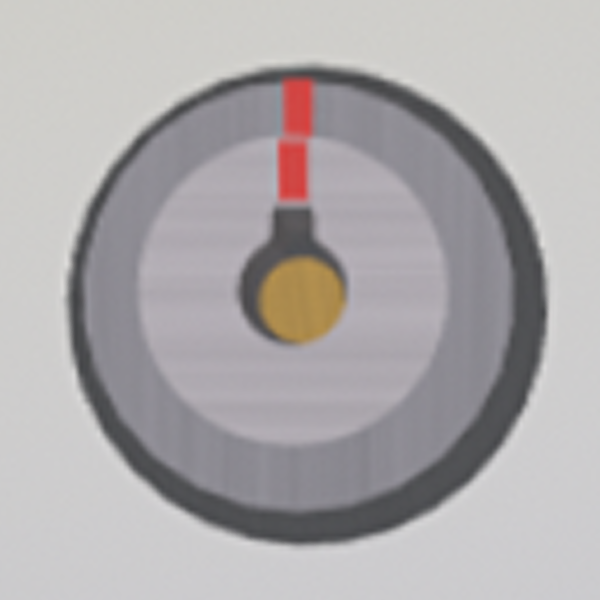

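View pics/hubT.png

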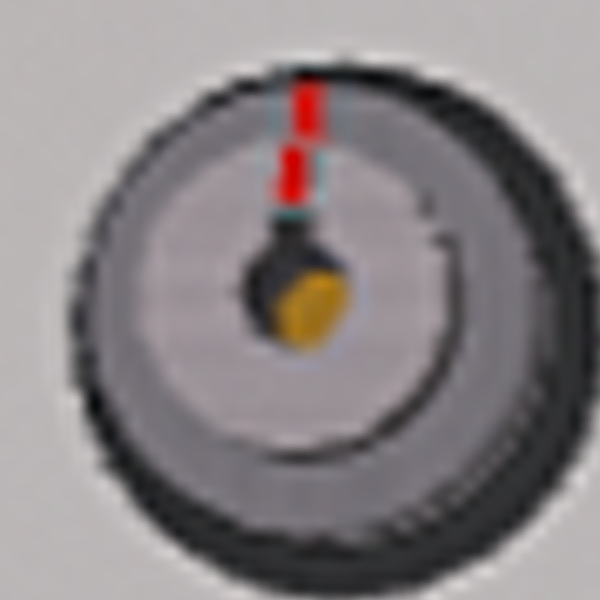

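Run:
```python
from h import *
im=cv2.imread("pics/hub.png"); g=cv2.cvtColor(im,cv2.COLOR_BGR2GRAY).astype(float); c=np.array([292.,289.])
g=cv2.GaussianBlur(g,(0,0),2)
for it in range(3):
    pts=[]
    for a in np.arange(0,360,2):
        if 80<a<100: continue
        r=np.arange(140,170,.5); t=np.radians(a); x=c[0]+r*np.cos(t); y=c[1]-r*np.sin(t)
        v=cv2.remap(g.astype(np.float32),x.astype(np.float32)[None],y.astype(np.float32)[None],1)[0]
        k=np.argmin(np.gradient(v)); pts.append((x[k],y[k]))
    pts=np.array(pts)
    s=least_squares(lambda q:np.hypot(pts[:,0]-q[0],pts[:,1]-q[1])-q[2],[*c,155],loss="soft_l1"); c=s.x[:2]
print(s.x, "world", .52418708+.06-c[1]/5000, .23356928+.06-c[0]/5000)
i=im.astype(int); red=(i[:,:,2]>160)&(i[:,:,1]<120); 
for lo,hi in((138,202),(75,130)):
    v,u=np.nonzero(red); k=(v>lo)&(v<hi); u,v=u[k],v[k]
    print(u.mean(),v.mean(),"slot angle",np.degrees(np.arctan2(c[0]-u.mean(),c[1]-v.mean())))
dk=(g<110); v,u=np.nonzero(dk); k=(v>208)&(v<236)&(u>250)&(u<340); print("notch",u[k].mean(),v[k].mean(),np.degrees(np.arctan2(c[0]-u[k].mean(),c[1]-v[k].mean())))
import pickle
p=pickle.load(open("w2.pkl","rb")); u,v=292.9,100
# rim part with proper height
```

```text
[292.30280261 289.83278102 154.67898459] world 0.5262205237959864 0.23510871947856946
292.4528964306612 169.2668227033353 slot angle -0.07132807879984963
297.93150684931504 104.77168949771689 slot angle -1.74213607857002
notch 292.2601384767557 222.3363006923838 0.03621632225732096
```

>>> {"op": "play_rows", "data": {"series": [{"tx":0,"ty":-0.0568,"tz":0,"turn":0},{"tx":0,"ty":-0.0568,"tz":0,"turn":0},{"tx":0,"ty":-0.0568,"tz":0,"turn":0},{"tx":0,"ty":-0.0568,"tz":0,"turn":0},{"tx":0,"ty":-0.0568,"tz":0,"turn":0},{"tx":0,"ty":-0.0568,"tz":0,"turn":0},{"tx":0,"ty":-0.0568,"tz":0,"turn":0},{"tx":0,"ty":-0.0568,"tz":0,"turn":0},{"tx":0,"ty":-0.0568,"tz":0,"turn":0},{"tx":0,"ty":0,"tz":0,"turn":0}]}}

```text
time_s: 3.5
position: [0.57, -0.1996, 0.2926]
tcp_rot: [[0.007, 1.0, 0.001], [1.0, -0.007, -0.003], [-0.003, 0.001, -1.0]]
force: [-0.1, 0.2, 0.1]
opening: 1.003
```

>>> {"op": "play_rows", "data": {"series": [{"tx":0,"ty":0,"tz":0,"turn":0},{"tx":0,"ty":0,"tz":0,"turn":0}]}}

```text
time_s: 3.7
position: [0.5698, -0.1931, 0.2922]
tcp_rot: [[0.001, 1.0, -0.001], [1.0, -0.001, 0.001], [0.001, -0.001, -1.0]]
force: [-0.5, -0.0, -0.3]
opening: 0.997
```

Run:
```python
from h import *
p=vision.capture("wrist"); save(p,"w3"); print(np.round(p["extrinsics"],3).tolist())
s=bot.read_state(); print(s["time_s"],s["position"],s["tcp_rot"][:,0],s["joint_positions"])
import pickle; pickle.dump(p,open("w3.pkl","wb"))
c=[.531,-.195]
cv2.imwrite("pics/headw.png",rectify(p,c[0]-.05,c[0]+.05,c[1]-.05,c[1]+.05,.109,6000))
```

```text
[[0.003, 0.969, 0.246, 0.503], [1.0, -0.003, 0.001, -0.193], [0.002, 0.246, -0.969, 0.384], [0.0, 0.0, 0.0, 1.0]]
3.75 [ 0.57005719 -0.19286853  0.29225208] [5.30219310e-04 9.99999326e-01 1.03311686e-03] [-2.93300077e+01  2.84444834e+01  8.54907828e+01  2.41932119e-02
  6.61462622e+01 -1.19309459e+02]
```

View pics/w3.png

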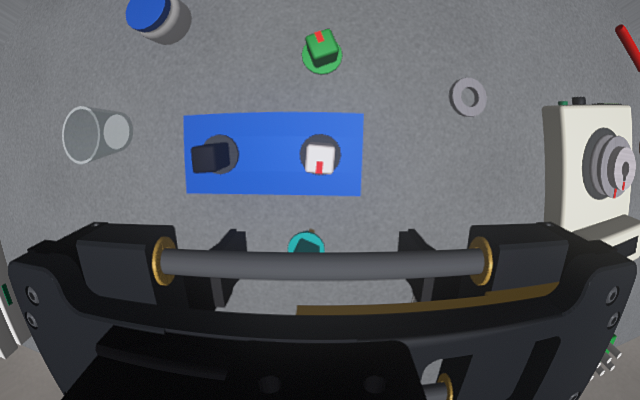

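View pics/headw.png

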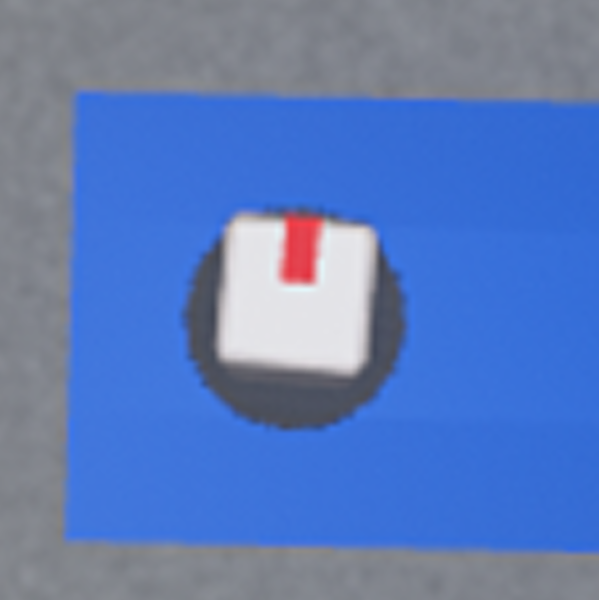

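Run:
```python
from h import *
i=cv2.imread("pics/headw.png").astype(int)
m=(((i.min(2)>170)|((i[:,:,2]>170)&(i[:,:,1]<120)))).astype(np.uint8)
cs=max(cv2.findContours(m,0,1)[0],key=cv2.contourArea); r=cv2.minAreaRect(cs); print(r)
print(.531+.05-r[0][1]/6000,-.195+.05-r[0][0]/6000)
```

```text
((295.7690734863281, 293.4888610839844), (146.6895294189453, 146.69979858398438), 5.300926208496094)
0.5320851898193361 -0.1942948455810547
```

>>> {"op": "play_rows", "data": {"series": [{"tx":-0.047,"ty":-0.002,"tz":0,"turn":-0.088},{"tx":0,"ty":0,"tz":-0.05,"turn":0},{"tx":0,"ty":0,"tz":-0.05,"turn":0},{"tx":0,"ty":0,"tz":0,"turn":0},{"tx":0,"ty":0,"tz":0,"turn":0}]}}

```text
time_s: 4.25
position: [0.5331, -0.1953, 0.2123]
tcp_rot: [[0.093, 0.996, -0.001], [0.996, -0.093, 0.001], [0.001, -0.001, -1.0]]
force: [0.5, -0.2, 0.6]
opening: 0.998
```

Run:
```python
from h import *
p=vision.capture("wrist"); save(p,"w4",(180,200,480,400),2.5)
s=bot.read_state(); print(s["time_s"],s["position"],np.degrees(np.arctan2(s["tcp_rot"][1,1],s["tcp_rot"][0,1])))
```

```text
4.3 [ 0.53402646 -0.19607383  0.21352575] -5.335630696129492
```

View pics/w4.png

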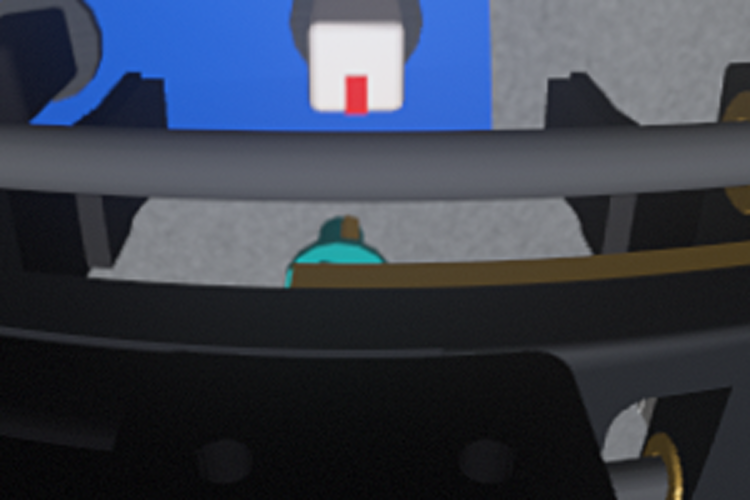

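The head sits square between the jaws with the mark towards +x, at crop (356,95). Next I descend and close.

>>> {"op": "play_rows", "data": {"series": [{"tx":0,"ty":0,"tz":-0.045,"turn":0},{"tx":0,"ty":0,"tz":-0.044,"turn":0},{"tx":0,"ty":0,"tz":0,"turn":0},{"tx":0,"ty":0,"tz":0,"turn":0},{"tx":0,"ty":0,"tz":0,"turn":0}]}}

```text
time_s: 4.8
position: [0.5347, -0.1974, 0.1436]
tcp_rot: [[0.094, 0.996, 0.004], [0.996, -0.094, -0.003], [-0.002, 0.005, -1.0]]
force: [0.4, 0.4, 0.9]
opening: 0.999
```

Run:
```python
from h import *
p=vision.capture("wrist"); save(p,"w5",(180,200,480,400),2.5)
T=vision.capture("top"); S=vision.capture("scene"); save(S,"s5",(200,170,360,310),4.5)
s=bot.read_state(); print(s["time_s"],s["position"],s["force"])
```

```text
4.95 [ 0.53405077 -0.19714968  0.14304604] [-0.39789863  0.20221937 -0.62523595]
```

View pics/w5.png

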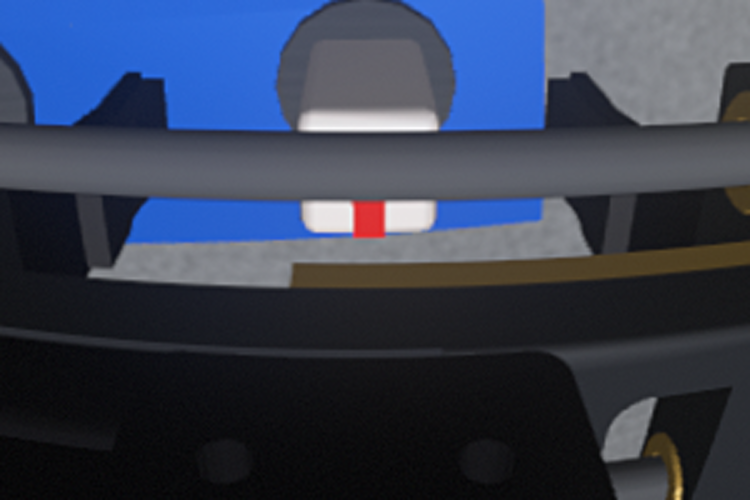

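View pics/s5.png

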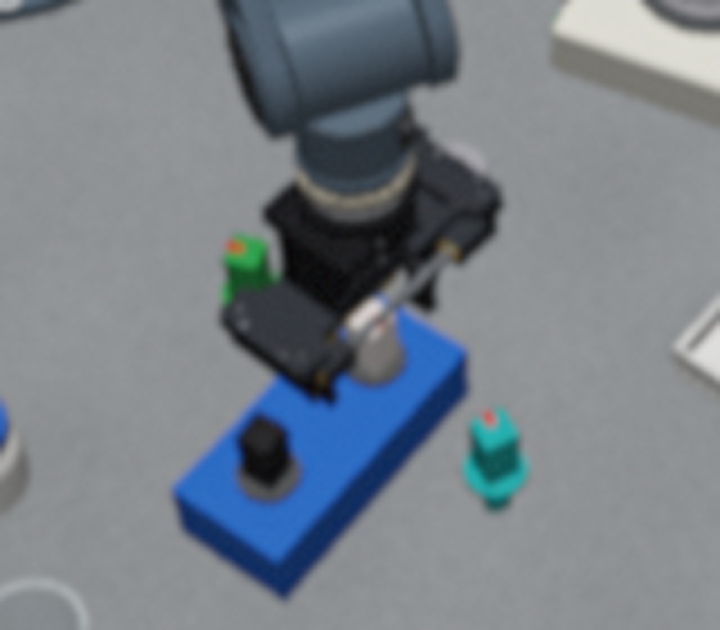

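>>> {"op": "play_rows", "data": {"series": [{"tx":-0.0025,"ty":0.0033,"tz":-0.002,"turn":0},{"tx":0,"ty":0,"tz":0,"turn":0},{"tx":0,"ty":0,"tz":0,"turn":0}]}}

```text
time_s: 5.25
position: [0.5309, -0.1939, 0.1396]
tcp_rot: [[0.095, 0.996, -0.0], [0.996, -0.095, 0.0], [-0.0, -0.0, -1.0]]
force: [-0.5, -0.0, 0.1]
opening: 1.003
```

>>> {"op": "play_rows", "data": {"series": [{"tx":0,"ty":0,"tz":0,"turn":0},{"tx":0,"ty":0,"tz":0,"turn":0},{"tx":0,"ty":0,"tz":0,"turn":0},{"tx":0,"ty":0,"tz":0,"turn":0},{"tx":0,"ty":0,"tz":0,"turn":0},{"tx":0,"ty":0,"tz":0,"turn":0},{"tx":0,"ty":0,"tz":0,"turn":0}], "gripper": 0}}

```text
time_s: 5.95
position: [0.531, -0.194, 0.1394]
tcp_rot: [[0.095, 0.996, -0.0], [0.996, -0.095, 0.0], [0.0, -0.0, -1.0]]
force: [-0.2, -0.6, 0.4]
opening: 0.449
```

>>> {"op": "play_rows", "data": {"series": [{"tx":0,"ty":0,"tz":0,"turn":0},{"tx":0,"ty":0,"tz":0,"turn":0},{"tx":0,"ty":0,"tz":0,"turn":0},{"tx":0,"ty":0,"tz":0,"turn":0},{"tx":0,"ty":0,"tz":0,"turn":0}]}}

```text
time_s: 6.45
position: [0.5311, -0.1941, 0.1394]
tcp_rot: [[0.095, 0.996, 0.0], [0.996, -0.095, -0.0], [-0.0, 0.0, -1.0]]
force: [0.3, -0.2, -0.8]
opening: 0.298
```

Run:
```python
from h import *
p=vision.capture("wrist"); save(p,"w6",(180,200,480,400),2.5)
s=bot.read_state(); print(s["time_s"],s["position"],s["force"],s["opening"])
```

```text
6.5 [ 0.53107525 -0.19408152  0.1394566 ] [-0.62403398 -0.20927741  0.42589724] 0.29383890641280075
```

View pics/w6.png

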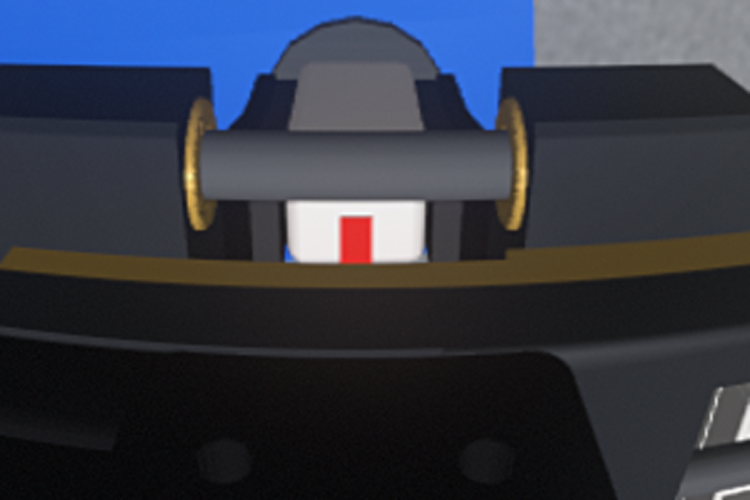

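>>> {"op": "play_rows", "data": {"series": [{"tx":0,"ty":0,"tz":0.03,"turn":0},{"tx":0,"ty":0,"tz":0.04,"turn":0},{"tx":0,"ty":0,"tz":0.04,"turn":0},{"tx":0,"ty":0,"tz":0.04,"turn":0},{"tx":0,"ty":0,"tz":0,"turn":0},{"tx":0,"ty":0,"tz":0,"turn":0},{"tx":0,"ty":0,"tz":0,"turn":0}]}}

```text
time_s: 7.2
position: [0.53, -0.1934, 0.2578]
tcp_rot: [[0.095, 0.995, -0.003], [0.996, -0.095, 0.002], [0.002, -0.003, -1.0]]
force: [0.0, 0.3, -2.5]
opening: 0.299
```

Run:
```python
from h import *
p=vision.capture("wrist"); save(p,"w7",(180,200,480,400),2.5)
S=vision.capture("scene"); save(S,"s7",(200,170,360,310),4.5)
s=bot.read_state(); print(s["time_s"],s["position"],s["force"],s["opening"],s["joint_positions"])
```

```text
7.3 [ 0.53011757 -0.19346794  0.25758953] [-0.74404881 -0.61133533 -1.98683708] 0.2997828611313628 [-3.13941312e+01  2.81219715e+01  9.28556099e+01  1.40624467e-03
  5.92570192e+01 -1.15960848e+02]
```

View pics/w7.png

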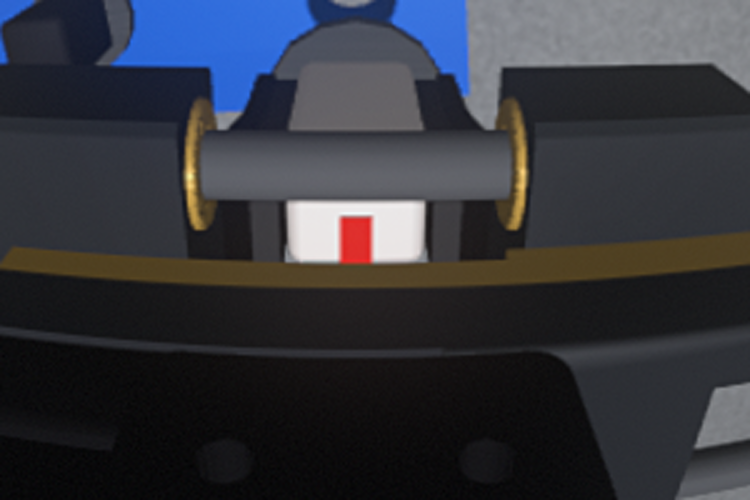

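View pics/s7.png

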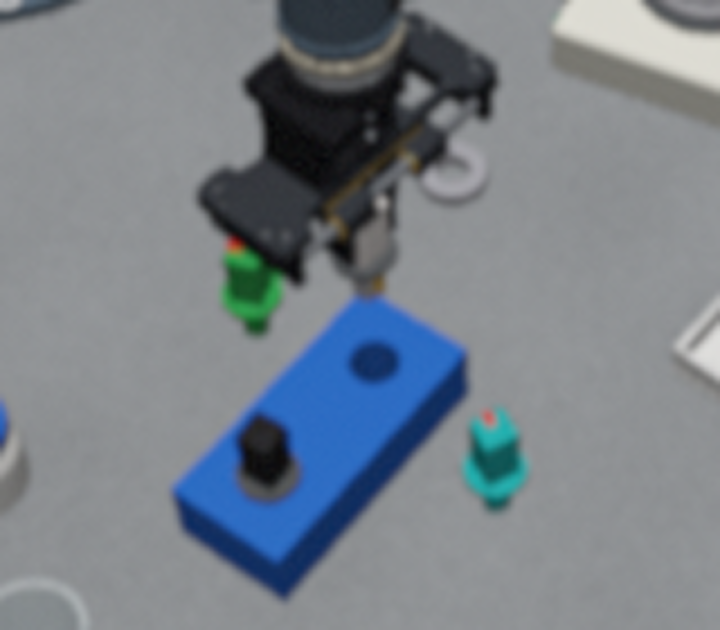

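>>> {"op": "play_rows", "data": {"series": [{"tx":0,"ty":0.0595,"tz":0,"turn":0.01},{"tx":0,"ty":0.0595,"tz":0,"turn":0.01},{"tx":0,"ty":0.0595,"tz":0,"turn":0.01},{"tx":0,"ty":0.0595,"tz":0,"turn":0.01},{"tx":0,"ty":0.0595,"tz":0,"turn":0.01},{"tx":0,"ty":0.0595,"tz":0,"turn":0.01},{"tx":0,"ty":0.0595,"tz":0,"turn":0.01},{"tx":0,"ty":0.0595,"tz":0,"turn":0.01},{"tx":-0.006,"ty":0.0595,"tz":0,"turn":0.01},{"tx":0,"ty":0,"tz":0,"turn":0}]}}

```text
time_s: 8.3
position: [0.5246, 0.2399, 0.258]
tcp_rot: [[-0.006, 1.0, -0.002], [1.0, 0.006, 0.002], [0.002, -0.002, -1.0]]
force: [0.1, -0.8, -2.1]
opening: 0.297
```

>>> {"op": "play_rows", "data": {"series": [{"tx":0,"ty":0,"tz":0,"turn":0},{"tx":0,"ty":0,"tz":0,"turn":0},{"tx":0,"ty":0,"tz":0,"turn":0},{"tx":0,"ty":0,"tz":0,"turn":0}]}}

```text
time_s: 8.7
position: [0.5266, 0.233, 0.2593]
tcp_rot: [[0.003, 1.0, -0.001], [1.0, -0.003, -0.0], [-0.0, -0.001, -1.0]]
force: [-0.4, 0.2, -1.7]
opening: 0.293
```

Run:
```python
from h import *
import pickle
p=vision.capture("wrist"); save(p,"w8",(180,100,480,300),2.5)
S=vision.capture("scene"); save(S,"s8",(290,90,450,230),4.5)
s=bot.read_state(); print(s["time_s"],s["position"],s["force"],s["opening"],np.degrees(np.arctan2(s["tcp_rot"][1,1],s["tcp_rot"][0,1])),s["tcp_rot"][:,2])
pickle.dump((p,S,s),open("w8.pkl","wb"))
t=s["position"]
print("collar front", fonz(p,322.4,208.8,t[2]-.0845)-t)
for dx in (-.002,0,.002): print(dx,fproj(p,[t[0]+dx-.022,t[1],t[2]-.0845]))
```

```text
8.8 [0.52655597 0.23329983 0.25946407] [-0.09644181 -0.87290792 -2.27633964] 0.2945527278685342 -0.13891937996757558 [-1.05329056e-04 -4.89507803e-05 -9.99999993e-01]
collar front [-0.01878956  0.00031115 -0.0845    ]
-0.002 [np.float64(321.83479150205596), np.float64(200.20808323433533)]
0 [np.float64(321.8490111499574), np.float64(203.52147040138826)]
0.002 [np.float64(321.86315757958465), np.float64(206.81679604377487)]
```

View pics/w8.png

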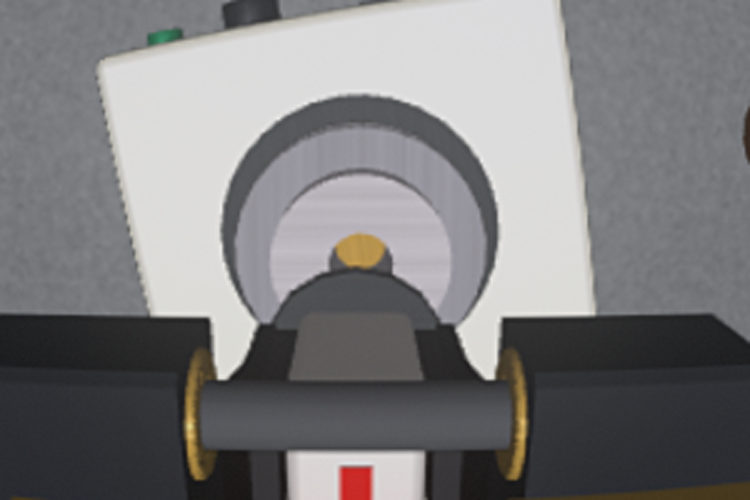

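View pics/s8.png

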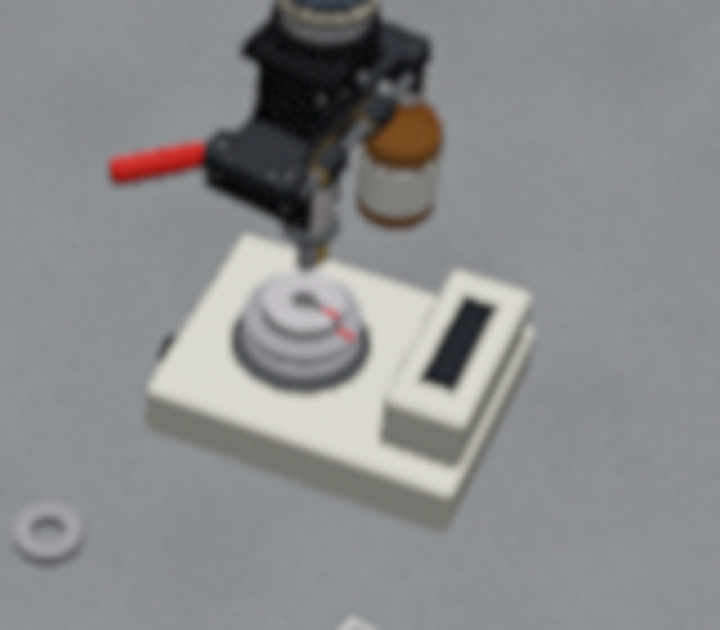

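```bash
python3 - <<'E'
from h import *
import pickle
p,S,s=pickle.load(open("w8.pkl","rb"))
cx,cy=.5262,.2351
im=rectify(p,cx-.05,cx+.05,cy-.05,cy+.05,.097,5000); cv2.imwrite("pics/hub8.png",im)
g=cv2.GaussianBlur(cv2.cvtColor(im,cv2.COLOR_BGR2GRAY).astype(np.float32),(0,0),2); c=np.array([250.,250.])
for it in range(4):
    pts=[]
    for a in np.arange(190,350,2):
        r=np.arange(138,172,.5); t=np.radians(a); x=c[0]+r*np.cos(t); y=c[1]-r*np.sin(t)
        v=cv2.remap(g,x.astype(np.float32)[None],y.astype(np.float32)[None],1)[0]
        k=np.argmin(np.gradient(v)); pts.append((x[k],y[k]))
    pts=np.array(pts); q=least_squares(lambda q:np.hypot(pts[:,0]-q[0],pts[:,1]-q[1])-155,c,loss="soft_l1",f_scale=1.); c=q.x[:2]
print(c,q.cost,"hub",cx+.05-c[1]/5000,cy+.05-c[0]/5000)
# collar underside arc
t0=s["position"]; z=t0[2]-.0845
im=rectify(p,t0[0]-.05,t0[0]+.05,t0[1]-.05,t0[1]+.05,z,5000); cv2.imwrite("pics/col8.png",im)
cv2.imwrite("pics/both8.png",np.hstack([cv2.imread("pics/hub8.png"),im])[::1,:][:, :1000])
E
python3 -c "
import cv2;i=cv2.imread('pics/both8.png');cv2.imwrite('pics/both8.png',cv2.resize(i,(800,400)))"
```

```text
[250.36210857 248.08956117] 16.954962928284445 hub 0.5265820877651359 0.23502757828598875
```

View pics/both8.png

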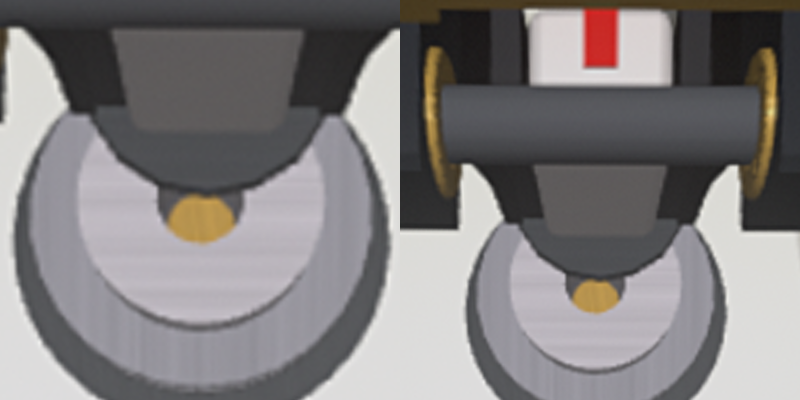

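View pics/col8.png

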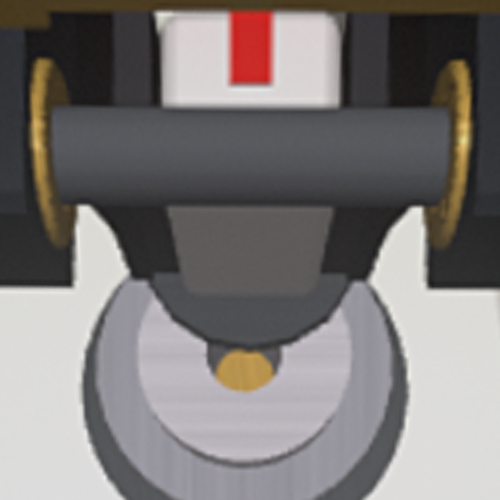

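>>> {"op": "play_rows", "data": {"series": [{"tx":-0.0025,"ty":0.002,"tz":-0.02,"turn":0},{"tx":0,"ty":0,"tz":-0.02,"turn":0},{"tx":0,"ty":0,"tz":0,"turn":0},{"tx":0,"ty":0,"tz":0,"turn":0},{"tx":0,"ty":0,"tz":0,"turn":0},{"tx":0,"ty":0,"tz":0,"turn":0}]}}

```text
time_s: 9.4
position: [0.5249, 0.236, 0.2284]
tcp_rot: [[0.001, 1.0, 0.002], [1.0, -0.001, 0.0], [0.0, 0.002, -1.0]]
force: [0.1, -0.4, -1.9]
opening: 0.302
```

Run:
```python
from h import *
import pickle
p=vision.capture("wrist"); save(p,"w9",(220,160,420,300),3.7)
S=vision.capture("scene"); save(S,"s9",(330,130,410,190),9)
T=vision.capture("top"); save(T,"t9",(190,150,290,250),6)
s=bot.read_state(); print(s["time_s"],s["position"],s["force"],s["opening"],np.degrees(np.arctan2(s["tcp_rot"][1,1],s["tcp_rot"][0,1])))
pickle.dump((p,S,T,s),open("w9.pkl","wb"))
```

```text
9.55 [0.52451581 0.23602853 0.22802165] [-0.01319624  0.32295509 -1.52551948] 0.29439366843430503 -0.027304018629498692
```

View pics/w9.png

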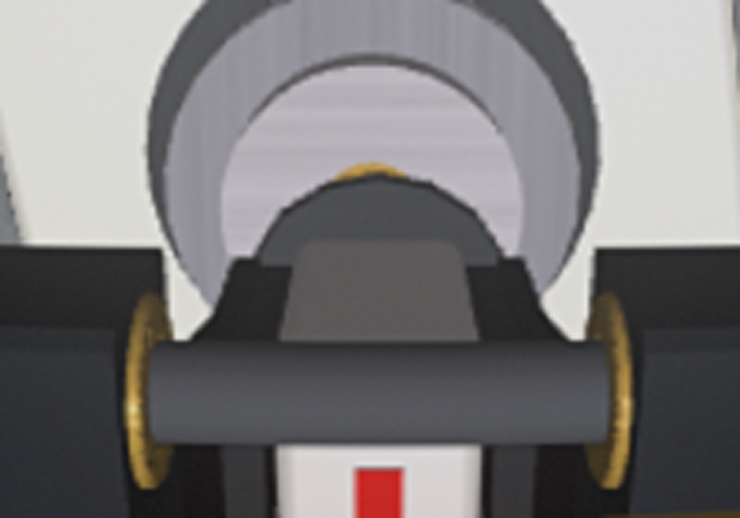

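View pics/s9.png

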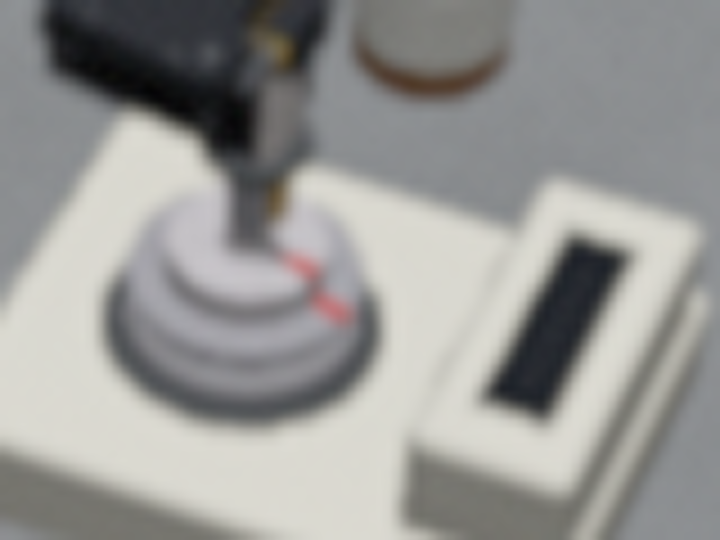

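```bash
cat >> h.py <<'E'
def fithub(p,cx,cy,z=.097,R=155,lo=190,hi=350,sgn=-1,w=16):
    im=rectify(p,cx-.05,cx+.05,cy-.05,cy+.05,z,5000)
    g=cv2.GaussianBlur(cv2.cvtColor(im,cv2.COLOR_BGR2GRAY).astype(np.float32),(0,0),2); c=np.array([250.,250.])
    for it in range(5):
        pts=[]
        for a in np.arange(lo,hi,2):
            r=np.arange(R-w,R+w,.5); t=np.radians(a); x=c[0]+r*np.cos(t); y=c[1]-r*np.sin(t)
            v=cv2.remap(g,x.astype(np.float32)[None],y.astype(np.float32)[None],1)[0]
            k=np.argmax(sgn*np.gradient(v)); pts.append((x[k],y[k]))
        pts=np.array(pts); q=least_squares(lambda q:np.hypot(pts[:,0]-q[0],pts[:,1]-q[1])-R,c,loss="soft_l1",f_scale=1.); c=q.x[:2]
    return cx+.05-c[1]/5000,cy+.05-c[0]/5000,q.cost
E
python3 - <<'E'
from h import *
import pickle
p,S,T,s=pickle.load(open("w9.pkl","rb")); t=s["position"]
print("hub",fithub(p,.5262,.2351)); 
for z in (.0815,.0845,.0875): print("collar",np.array(fithub(p,t[0]+.002,t[1],t[2]-z,110,225,315,1,12))-[t[0],t[1],0])
p,S,s=pickle.load(open("w8.pkl","rb")); t=s["position"]
print("hub",fithub(p,.5262,.2351)); 
for z in (.0815,.0845,.0875): print("collar",np.array(fithub(p,t[0]+.002,t[1],t[2]-z,110,225,315,1,12))-[t[0],t[1],0])
E
```

```text
hub (np.float64(0.5264664334548574), np.float64(0.2350256096421543), np.float64(22.749448706879235))
collar [1.72903861e-03 3.68405509e-04 1.20902832e+01]
collar [2.46851743e-03 3.36310953e-04 1.08351920e+01]
collar [3.26290961e-03 3.60512141e-04 1.17101061e+01]
hub (np.float64(0.5265975335641149), np.float64(0.2350336036075478), np.float64(17.203455035556292))
collar [1.03693991e-03 1.81505905e-05 1.53138860e+01]
collar [1.80695658e-03 3.31486585e-05 1.21634572e+01]
collar [ 2.58099689e-03 -2.52220668e-05  1.44488854e+01]
```

>>> {"op": "play_rows", "data": {"series": [{"tx":-0.0004,"ty":-0.0014,"tz":0,"turn":0},{"tx":0,"ty":0,"tz":-0.005,"turn":0},{"tx":0,"ty":0,"tz":-0.004,"turn":0},{"tx":0,"ty":0,"tz":0,"turn":0},{"tx":0,"ty":0,"tz":0,"turn":0}]}}

```text
time_s: 10.05
position: [0.5238, 0.2348, 0.2199]
tcp_rot: [[0.0, 1.0, -0.001], [1.0, -0.0, -0.0], [-0.0, -0.001, -1.0]]
force: [-0.5, -0.3, -2.4]
opening: 0.298
```

>>> {"op": "play_rows", "data": {"series": [{"tx":0,"ty":0,"tz":-0.003,"turn":0},{"tx":0,"ty":0,"tz":-0.003,"turn":0},{"tx":0,"ty":0,"tz":0,"turn":0},{"tx":0,"ty":0,"tz":0,"turn":0}]}}

```text
time_s: 10.45
position: [0.524, 0.2348, 0.2153]
tcp_rot: [[0.001, 1.0, -0.0], [1.0, -0.001, -0.0], [-0.0, -0.0, -1.0]]
force: [0.2, 0.1, -2.6]
opening: 0.302
```

The nose is about 8 mm into the bore with no contact force. I continue down to where the key reaches the slot.

>>> {"op": "play_rows", "data": {"series": [{"tx":0,"ty":0,"tz":-0.003,"turn":0},{"tx":0,"ty":0,"tz":-0.003,"turn":0},{"tx":0,"ty":0,"tz":-0.002,"turn":0},{"tx":0,"ty":0,"tz":0,"turn":0},{"tx":0,"ty":0,"tz":0,"turn":0}]}}

```text
time_s: 10.95
position: [0.5239, 0.2348, 0.209]
tcp_rot: [[0.001, 1.0, -0.0], [1.0, -0.001, -0.0], [-0.0, -0.0, -1.0]]
force: [-0.4, 0.3, -1.6]
opening: 0.297
```

>>> {"op": "play_rows", "data": {"series": [{"tx":0,"ty":0,"tz":-0.003,"turn":0},{"tx":0,"ty":0,"tz":-0.003,"turn":0},{"tx":0,"ty":0,"tz":-0.003,"turn":0},{"tx":0,"ty":0,"tz":0,"turn":0},{"tx":0,"ty":0,"tz":0,"turn":0}]}}

```text
time_s: 11.45
position: [0.524, 0.2348, 0.2017]
tcp_rot: [[0.001, 1.0, -0.0], [1.0, -0.001, -0.0], [-0.0, -0.0, -1.0]]
force: [0.6, -0.6, -2.0]
opening: 0.298
```

Run:
```python
from h import *
p=vision.capture("wrist"); save(p,"w10",(220,160,420,300),3.7)
S=vision.capture("scene"); save(S,"s10",(330,130,410,190),9)
s=bot.read_state(); print(s["time_s"],s["position"],s["force"],s["moment"],s["opening"])
```

```text
11.55 [0.52395022 0.23483468 0.20185046] [ 0.86598987  0.08211939 -2.80639156] [-0.0504162  -0.01211748 -0.00495005] 0.2933405995812587
```

View pics/s10.png

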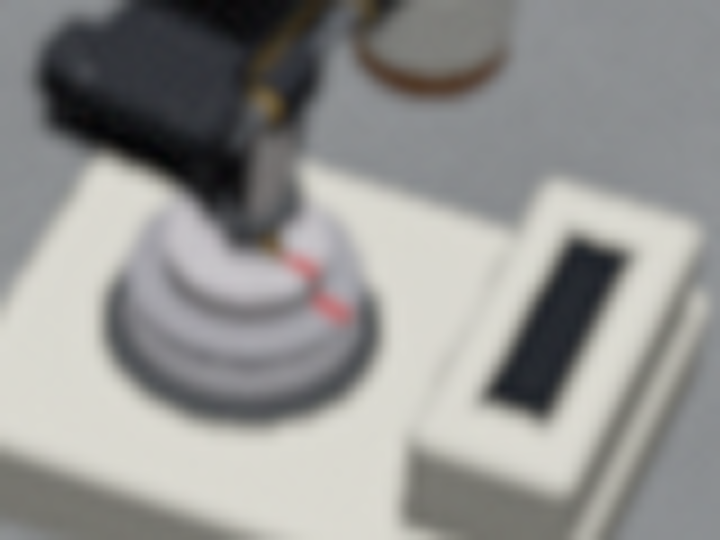

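View pics/w10.png

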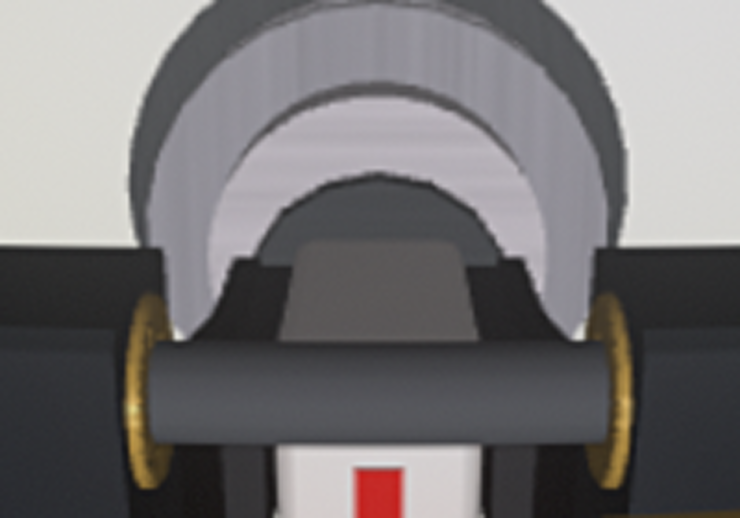

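The key has entered the slot: it is past the 12 mm stop with no force. I push on against the ejector.

>>> {"op": "play_rows", "data": {"series": [{"tx":0,"ty":0,"tz":-0.004,"turn":0},{"tx":0,"ty":0,"tz":-0.004,"turn":0},{"tx":0,"ty":0,"tz":-0.004,"turn":0},{"tx":0,"ty":0,"tz":0,"turn":0},{"tx":0,"ty":0,"tz":0,"turn":0}]}}

```text
time_s: 12.05
position: [0.524, 0.2349, 0.1926]
tcp_rot: [[0.0, 1.0, 0.0], [1.0, -0.0, -0.0], [-0.0, 0.0, -1.0]]
force: [-0.9, -0.7, 2.3]
opening: 0.295
```

>>> {"op": "play_rows", "data": {"series": [{"tx":0,"ty":0,"tz":-0.003,"turn":0},{"tx":0,"ty":0,"tz":-0.003,"turn":0},{"tx":0,"ty":0,"tz":-0.003,"turn":0},{"tx":0,"ty":0,"tz":0,"turn":0},{"tx":0,"ty":0,"tz":0,"turn":0}]}}

```text
time_s: 12.55
position: [0.524, 0.2349, 0.1853]
tcp_rot: [[0.001, 1.0, 0.0], [1.0, -0.001, 0.0], [0.0, 0.0, -1.0]]
force: [-1.0, 0.4, 5.6]
opening: 0.291
```

>>> {"op": "play_rows", "data": {"series": [{"tx":0,"ty":0,"tz":-0.003,"turn":0},{"tx":0,"ty":0,"tz":-0.002,"turn":0},{"tx":0,"ty":0,"tz":0,"turn":0},{"tx":0,"ty":0,"tz":0,"turn":0}]}}

```text
time_s: 12.95
position: [0.5241, 0.2349, 0.1817]
tcp_rot: [[0.001, 1.0, 0.0], [1.0, -0.001, 0.0], [0.0, 0.0, -1.0]]
force: [-2.0, -1.1, 7.5]
opening: 0.298
```

Run:
```python
from h import *
p=vision.capture("wrist"); save(p,"w11",(220,160,420,300),3.7)
S=vision.capture("scene"); save(S,"s11",(330,130,410,190),9)
s=bot.read_state(); print(s["time_s"],s["position"],s["force"],s["moment"],s["opening"])
```

```text
13.05 [0.5240311  0.23488172 0.18168951] [-1.59816554 -1.57830859  8.36789463] [-0.07968475  0.36843057 -0.09094045] 0.29807544390365953
```

View pics/w11.png

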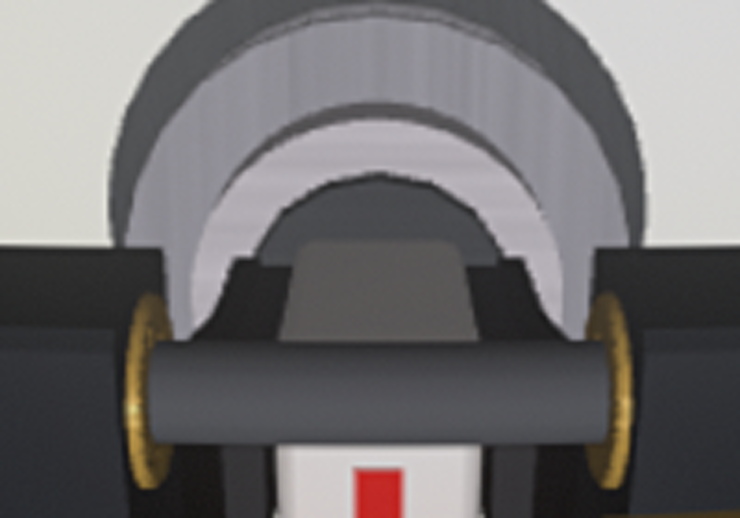

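>>> {"op": "play_rows", "data": {"series": [{"tx":0,"ty":0,"tz":-0.0015,"turn":0},{"tx":0,"ty":0,"tz":0,"turn":0},{"tx":0,"ty":0,"tz":0,"turn":0},{"tx":0,"ty":0,"tz":0,"turn":0}]}}

```text
time_s: 13.45
position: [0.5241, 0.2349, 0.1814]
tcp_rot: [[0.0, 1.0, 0.001], [1.0, -0.0, 0.0], [0.0, 0.001, -1.0]]
force: [-3.1, -0.2, 12.6]
opening: 0.294
```

>>> {"op": "play_rows", "data": {"series": [{"tx":0,"ty":0,"tz":-0.001,"turn":0},{"tx":0,"ty":0,"tz":0,"turn":0},{"tx":0,"ty":0,"tz":0,"turn":0},{"tx":0,"ty":0,"tz":0,"turn":0},{"tx":0,"ty":0,"tz":0,"turn":0}]}}

```text
time_s: 13.95
position: [0.5241, 0.2349, 0.1814]
tcp_rot: [[0.0, 1.0, 0.001], [1.0, -0.0, 0.0], [0.0, 0.001, -1.0]]
force: [-3.7, -1.2, 17.5]
opening: 0.298
```

Run:
```python
from h import *
import pickle
p=vision.capture("wrist"); save(p,"w12",(180,100,480,300),2.5)
S=vision.capture("scene"); save(S,"s12",(330,130,410,190),9)
s=bot.read_state(); t=s["position"]; print(s["time_s"],t,s["force"],s["moment"],s["opening"],s["tcp_rot"][:,2])
for z in (.095,.097,.099): print("collar fit at underside height",z,fithub(p,t[0]+.002,t[1],z,110,225,315,1,12))
print(fithub(p,.5262,.2351,.097,155,200,340))
```

```text
14.05 [0.52405527 0.23489096 0.18138484] [-4.4117055  -2.60594534 17.0550584 ] [-0.25891215  0.79804696 -0.02922022] 0.29673422703182195 [ 1.22673813e-03  1.14118783e-04 -9.99999241e-01]
collar fit at underside height 0.095 (np.float64(0.5265318843743423), np.float64(0.23527263249004618), np.float64(13.357229596394868))
collar fit at underside height 0.097 (np.float64(0.5260322382687662), np.float64(0.23527469159203124), np.float64(10.582189854271652))
collar fit at underside height 0.099 (np.float64(0.5255262599003444), np.float64(0.23524275461557637), np.float64(10.61792038121555))
(np.float64(0.5263609609265607), np.float64(0.23493776041052927), np.float64(16.956295299922854))
```

View pics/s12.png

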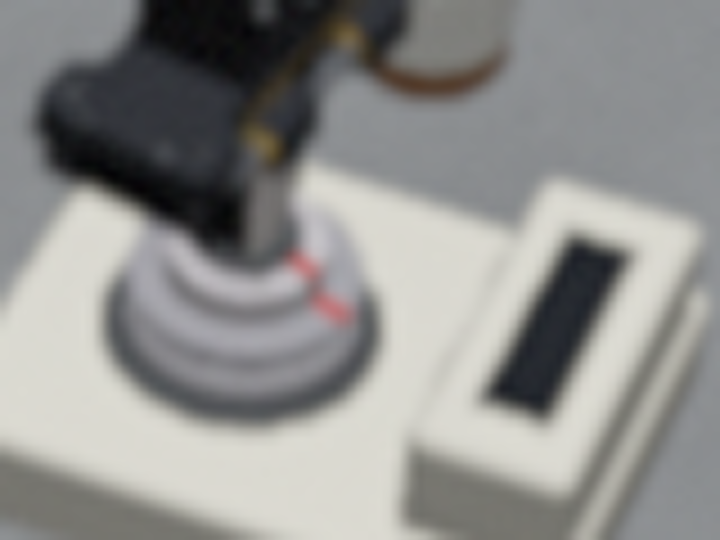

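View pics/w12.png

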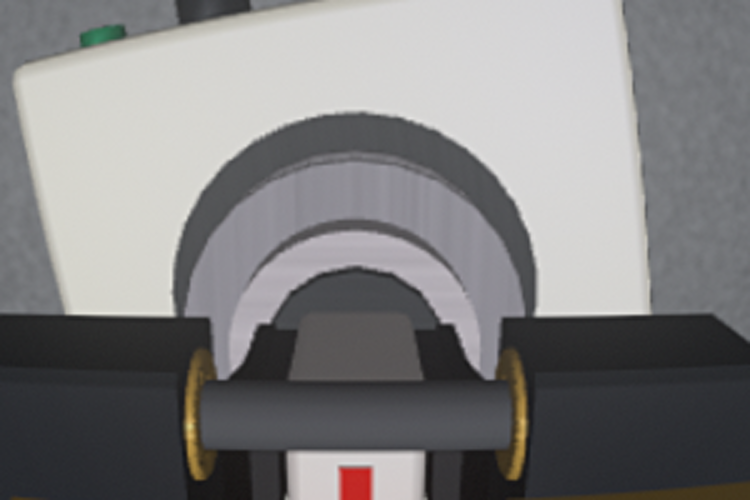

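The collar sits concentric on the hub. TCP z is 0.1814 m against the expected 0.1815, and a further 0.8 mm of command raised the force without any motion. It is home, so I'm handing in.

Run:
```python
from h import *
print(bot.hand_in()); s=bot.read_state(); print(s["time_s"],s["position"],s["force"],s["opening"])
```

```text
the job is handed in; nothing more can be done
None
the job is handed in; nothing more can be done
```

I took the white-headed keyed shaft out of the blue rack by its head and pushed it home in the pulley bore. I handed the job in at about 14 s, still gripping and pressing. The hand-in gives no verdict, so the result rests on my own last checks.

- **Key and slot:** I turned the shaft to match the red slot line before lowering it. The nose and key then went in with no contact force, so I never had to search for the slot.
- **Seated:** TCP height was 0.1814 m, against 0.1815 m calculated for fully home. The last 0.8 mm of commanded push only raised the upward force on the tool, from about 12.6 N to 17 N, with no movement. That means the collar is on the hub face.
- **Centred:** in the wrist picture, the collar and hub centres agree within 0.5 mm, and the tool is upright to 0.001 rad.
- **Grip:** the opening stayed at about 0.297 (26 mm), so the head was held throughout.

**Not as asked, or uncertain:**
- **Grip force:** it is fixed at half the maximum, about 30 N per finger. That is above the 20 N you suggested but under the 40 N limit, and I did not measure it directly.
- **Sideways load:** a force of about 4–5 N remained while pressing.
- **Camera disagreement:** the estimates of where the shaft sat in the gripper along x differed by 1–2 mm. I used the wrist camera, and the force-free entry supported that choice.
- **Other things on the bench:** I knowingly touched nothing else, but took no final picture to check that they had not moved.

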